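Prop the drying cabinet's vent flap wide open on its stay

TASK

The vent flap of the blue drying cabinet is loosely held, with the pin on the roof sitting in the long slot of the flat steel stay. Take the stay by its red ball, lift it off the pin, swing the flap open with it and drop the end hole (the round hole nearest the ball) fully down over the pin, then let go. Feel for the pin gently: do not press or drag the stay hard against the pin, and leave the glassware, the rack, the jar and the meter where they are.

Things in the scene. Friction and masses are not known exactly. Their poses are not given: they have to be found in the camera images.
- knob (a point): Centre of the red ball (24 mm) by which the stay is handled, on a thin neck above the bar's free end: 235 mm along the bar from stay_pivot, 26 mm above the bar's upper face, 32 mm above its underside. The ball turns easily between flat fingers, so only its position need be led. Its axes are the stay's: x along the bar from pivot to ball, y across, z up.
- end_hole (a point): Centre of the end hole, at the bar's underside, 195 mm along the bar from stay_pivot (40 mm short of the ball). Through hole 11 mm across, bar 6 mm thick and 26 mm wide, ends 250 mm from the pivot. This hole must end over the pin. Axes as knob.
- mid_hole (a point): Centre of the other round hole (11 mm), at the bar's underside, 155 mm along from the pivot. Not the wanted one.
- slot (a point): Centre of the long slot (60 mm along the bar, 11 mm wide), at the bar's underside, 102 mm along from the pivot. At the start the pin stands somewhere in this slot and the bar lies flat on the rail.
- stay_pivot (a point): The stay's pivot on top of the vent flap, at mid-thickness of the bar, 3 mm above its underside. Here the stay swivels freely about the vertical and tips up freely (up to 0.7 rad); its own weight lowers it, slightly damped. It goes round flap_hinge at 140 mm as the flap turns.
- flap_hinge (a point): Point on the vertical hinge axis of the vent flap, level with stay_pivot. Axes: the cabinet's (blue box, 280 mm in x, 220 mm in y, 120 mm high, fixed to the bench; its middle lies 120 mm in -x and 110 mm in +y from here). The flap, 200 mm long, runs in -x from the hinge when shut and opens out to -y.
- flap (a joint): Opening angle of the flap in rad, 0 shut, growing as it opens (anticlockwise from above), about 0.3 at the start, at most 1.5; it stays where it is left (a stiff hinge: about 1 N at the pivot). With the end hole over the pin it comes to about 0.85 to 1.35.
- seat (a point): Point on the flat rubber top (140 mm above the bench) of the black rail on the roof (24 mm in x, 74 mm in y), midway along the dark pin clamp astride it; the seated bar lies on it. Axes: the cabinet's. The brass pin (8 mm, flat top, 12 mm above this face) stands at x = 0 but up to 14 mm either way in y: not measured. A bar resting on its tip is 12 mm higher there than when seated.
- beaker_mid (a point): Empty glass beaker, 68 mm across, 90 mm high, on the bench beside the flap: leave alone. Point half-way up.
- rack_mid (a point): White cuvette rack 200 x 45 x 25 mm with five clear cuvettes up to 70 mm high, on the bench behind the cabinet: leave alone. Point at the middle of the white block, 12 mm up.
- jar_mid (a point): Small amber jar, 40 mm across, 50 mm high, on the cabinet's roof: leave alone. Point half-way up.
- meter_mid (a point): Blue meter box 150 x 170 x 55 mm on the bench: leave alone. Point half-way up.
- stay: The stay as a whole (steel bar with ball, 0.2 kg): its origin is stay_pivot, x along the bar to the ball, z up.
- pin_block: The dark pin clamp (30 x 48 x 14 mm, fixed astride the rail) with its fixed pin, which stands up through the rail's top: origin 20 mm below seat, axes the cabinet's. At the start the stay points along its +y.

How it is judged:
On the way:
1. the stay is lifted clear off the pin (its slot more than 10 mm above the rail's top) (z of slot in the frame of seat above 0.01 m), for 0.1 s.
At the end, for the whole second after the job is handed in: The pin stands in the end hole with the bar lying on the rail: the end hole's centre within 8 mm in x, 18 mm in y and 4 mm in z of seat (in its axes), the stay at rest and let go (x of end_hole in the frame of seat between -0.008 and 0.008 m and y of end_hole in the frame of seat between -0.018 and 0.018 m and z of end_hole in the frame of seat between -0.004 and 0.004 m and angular speed of stay below 0.05 rad/s); the robot touches nothing.
It fails at once if the stay is pressed or pulled against the pin with more than 20 N (contact force between stay and pin_block above 20 N).
It fails at once if the beaker is moved by more than 20 mm (distance of beaker_mid from where it was at the start of the episode above 0.02 m).
It fails at once if the cuvette rack is moved by more than 20 mm (distance of rack_mid from where it was at the start of the episode above 0.02 m).
It fails at once if the jar is moved by more than 20 mm (distance of jar_mid from where it was at the start of the episode above 0.02 m).
It fails at once if the meter is moved by more than 20 mm (distance of meter_mid from where it was at the start of the episode above 0.02 m).
It also fails if it takes over 61 s, if anything falls off the work surface, if the arm or the gripper's body presses on something with over 40 N, if the wrist force passes 120 N, or if a joint passes its speed limit or range.

ROBOT

A 6-joint arm with a two-finger parallel gripper is mounted at the origin on the work surface. World frame = base frame: x ahead of the robot, y to its left, z up, the work surface at z = 0. Lengths are in m, angles in rad, forces in N, time in s.
With the tool pointing down it reaches from about 0.275 to 0.75 m from the base axis. Payload 10.2 kg.
Tool frame: the origin (TCP) lies between the finger pads; the fingertips stand 19 mm ahead of it and the grasp point (between the pads) is the TCP (manip.tcp_to_tips is the distance from the TCP to the fingertips, in m); z points along the fingers, x is the direction in which the jaws open and shut, and the axes are right-handed (so a half turn about z gives the same grasp; the last joint's range is limited). The gripper opens to 85 mm and grips with 20 to 120 N. Pads are 22 mm wide; open, the fingers measure 114 mm over their backs; the gripper's body (76 mm by 85 mm) begins 54 mm behind the grasp point. The pads swing forward as they close: fully open they stand 13 mm farther back than shut.
Start: joints at [-1.57, 0.313, 1.498, -0, 1.331, -0.223], TCP at [0.117, -0.512, 0.25] pointing down, gripper open.
Joint ranges: [-2.94, 2.94], [-0.97, 2.17], [0.19, 2.56], [-1.23, 4.37], [0.02, 3.11], [-2.88, 2.88]. Speed limits (rad/s): [2.39, 2.39, 3.01, 3.14, 3.14, 3.14].

INTERFACE

Orientations are given as a unit quaternion [w, x, y, z].
In Python, from bench import sensors, viewer, ticket, manip gives the robot as it stands.
- The arm moves only by the tool arm_command, never from a script. Its argument "moves" is a list of rows, each a list of 3 entries, a list of its own where there are three numbers: the shift along the world's x, y, z in units of 40 mm (1.0 is 40 mm), then the turn about the world's z in rad, then the closure in counts, from 0 (fully open) to 255 (shut). In form: [[[tx, ty, tz], spin, fingers], ...]. A call has 1 to 5 rows; each row is the pose to reach, as a shift and turn from the pose commanded when the call began; what a row does not reach only later rows make up. A row lasts 1/8 s, in which the tool goes at most 62.5 mm and 10.7 degrees, less where a joint would pass 70% of its speed; a pose out of reach is approached as far as the arm can. A call with a gripper value outside its range is refused whole. The fingers move at their own pace and stop on an object; "squeeze" is the grip in N (left out, the last holds). Time passes only in rows, so rows that repeat a pose let the fingers close. It gives the time, the measured TCP pose, the force and the opening at its end, in the units of the state.
- sensors.get_state(): the state, without advancing time (a new reading comes with each control period).
- viewer.snapshot(name): name is "scene" or "top" or "wrist"; returns (picture, depth): 480x640x3 uint8, blue, green, red; 480x640 float32, m along the optical axis (not along the pixel's ray), 0 where there is no reading.
- viewer.camera_params(name): a dict with "fov_y" (degrees; the focal length in pixels is half the picture's height over the tangent of half this angle, whatever the lens; pixels are square), "cx", "cy" (the principal point, pixels), "extrinsics" (4x4, takes a point from camera to world coordinates); the wrist camera has in their place "T_tool_cam" (4x4, takes a point from camera to tool coordinates, whose origin is the TCP and whose axes are the tool frame's). Camera axes: x right, y up, looking along -z (the intrinsics and any distortion apply to the point x, -y, -z); pixel columns grow to the right and rows downward; lengths in m; the calibration is good to about 2 mm. The wrist camera is an equidistant fisheye: a pixel r from the principal point sees the ray r / f radians off the axis. A picture is of the moment at which its call begins: read the wrist's pose just before it. camera_params takes no time and is no camera call.
- ticket.sign_off(): hands the job in, once; it reports no verdict.
The state is a dict: "time_s": time; "joint_pos": joint angles; "qd": joint speeds; "tau": joint torques, N m; "tool_pos": TCP position; "eef_rot": TCP orientation; "ft_force": force on the tool from outside, world axes, zero at the start; "torque": the same for the moment, N m; "gripper_width": finger opening in m.
Only numpy, scipy, OpenCV 4.12 (cv2) and the standard library are available. Lean on these libraries where they do the work, as an engineer would, in place of code of your own. Each camera call takes 0.05 s, during which the arm holds its last target.

## Working session

There is one attempt and no reset: what is moved stays moved. The work goes in short steps, Python scripts to look and compute and a tool call to move; the robot and the scene stay as the last step left them, time stands still between calls to the robot, and variables do not carry over. Pictures are saved under pics/ and viewed, and the job is handed in when it is done.

Besides the shell and the picture viewer there is one more tool, called after ">>>" as name([rows], argument=value, ...), one row to a line, values as JSON. arm_command: Moves the arm, as the interface text tells. Its arguments: {"type":"object","properties":{"moves":{"type":"array","items":{"type":"array"}},"squeeze":{"type":"number"}},"required":["moves"]}

```bash
mkdir -p pics; ls; cat > h.py <<'E'
import numpy as np,cv2
from bench import sensors,viewer,ticket,manip
def ray(name,u,v):
    p=viewer.camera_params(name);f=240/np.tan(np.radians(p["fov_y"]/2))
    x,y=(u-p["cx"])/f,(v-p["cy"])/f
    E=np.array(p["extrinsics"]); d=E[:3,:3]@np.array([x,-y,-1]); return E[:3,3],d
def onplane(name,u,v,z):
    o,d=ray(name,u,v); return o+d*(z-o[2])/d[2]
def proj(name,P):
    p=viewer.camera_params(name);f=240/np.tan(np.radians(p["fov_y"]/2))
    E=np.array(p["extrinsics"]); q=E[:3,:3].T@(np.array(P)-E[:3,3]); return p["cx"]+f*q[0]/-q[2],p["cy"]-f*q[1]/-q[2]
E
python3 - <<'E'
from h import *
for n in("scene","top"):
    im,d=viewer.snapshot(n);cv2.imwrite(f"pics/{n}0.png",im);np.save(f"pics/{n}0.npy",d);print(n,viewer.camera_params(n))
s=sensors.get_state();print(s)
E
```

```text
pics
scene {'fov_y': 46.22901851116063, 'cx': 318.6574261499749, 'cy': 248.71910272753954, 'extrinsics': array([[ 0.26356361, -0.54693917,  0.79460164,  1.46973168],
       [ 0.96454892,  0.16086643, -0.20920652, -0.32034968],
       [-0.01340149,  0.82157138,  0.56994812,  0.77241537],
       [ 0.        ,  0.        ,  0.        ,  1.        ]])}
top {'fov_y': 49.43733456964974, 'cx': 322.133010229722, 'cy': 232.55367927212697, 'extrinsics': array([[ 0.02558019,  0.98647446, -0.16190677,  0.42689452],
       [-0.99959418,  0.02727133,  0.00823106, -0.06494887],
       [ 0.01253515,  0.16163051,  0.98677173,  1.14601332],
       [ 0.        ,  0.        ,  0.        ,  1.        ]])}
{'time_s': 0.1, 'joint_pos': array([-1.57042558e+00,  3.13386070e-01,  1.49834859e+00,  2.06122785e-05,
        1.33097124e+00, -2.23383334e-01]), 'qd': array([ 0.00209601, -0.00115966, -0.0016762 , -0.00026137, -0.00026242,
       -0.00067779]), 'tau': array([ 3.79222445e-03, -4.12897217e+01, -2.60138047e+01, -9.56017993e-05,
        3.01245709e-03, -1.05341587e-05]), 'tool_pos': array([ 0.11649446, -0.51171063,  0.24980108]), 'eef_rot': array([-4.41193333e-04,  7.81628592e-01, -6.23743885e-01, -3.39530619e-04]), 'ft_force': array([ 0.10668627, -0.04179883,  0.02028359]), 'torque': array([-0.00015543, -0.0180538 , -0.01719491]), 'gripper_width': 0.08525471640507294}
```

View pics/scene0.png

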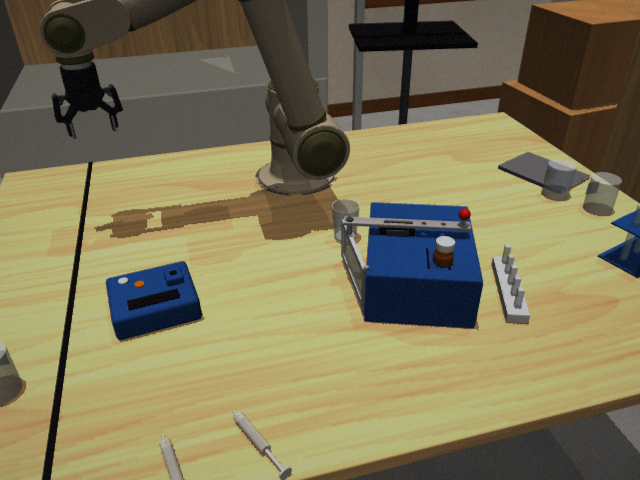

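View pics/top0.png

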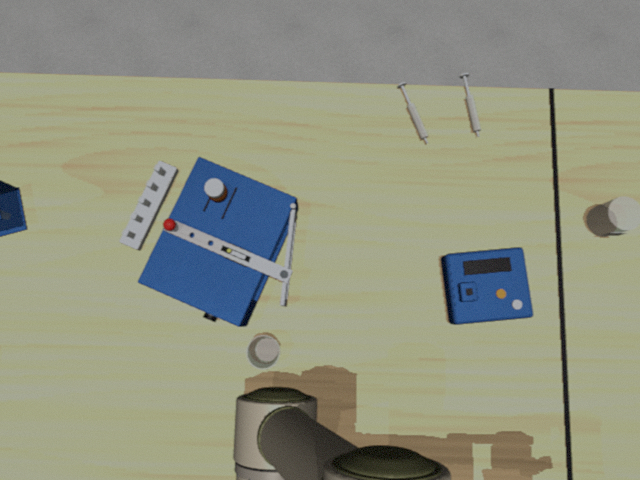

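```bash
python3 - <<'E'
from h import *
im=cv2.imread("pics/top0.png")
c=cv2.resize(im[145:335,120:310],None,fx=4,fy=4,interpolation=cv2.INTER_CUBIC)[:600*4//4+160]
cv2.imwrite("pics/crop0.png",cv2.resize(im[150:335,110:310],None,fx=3.2,fy=3.2,interpolation=cv2.INTER_CUBIC))
b,g,r=[im[...,i].astype(int) for i in range(3)]
m=((r>120)&(g<70)&(b<70)).astype(np.uint8)
n,l,s,ce=cv2.connectedComponentsWithStats(m);print(s[1:],ce[1:])
for k in range(1,n): print(onplane("top",*ce[k],0.172))
im2=cv2.imread("pics/scene0.png");b,g,r=[im2[...,i].astype(int) for i in range(3)]
m=((r>120)&(g<60)&(b<60)).astype(np.uint8)
n,l,s,ce=cv2.connectedComponentsWithStats(m)
for k in range(1,n): 
  if s[k,4]>20: print(ce[k],s[k],onplane("scene",*ce[k],0.172))
E
```

```text
[[164 219  10  11  88]] [[168.47727273 223.94318182]]
[0.59517318 0.21787526 0.172     ]
[464.72222222 211.83333333] [460 209  10   7  54] [0.58908621 0.22319446 0.172     ]
```

View pics/crop0.png

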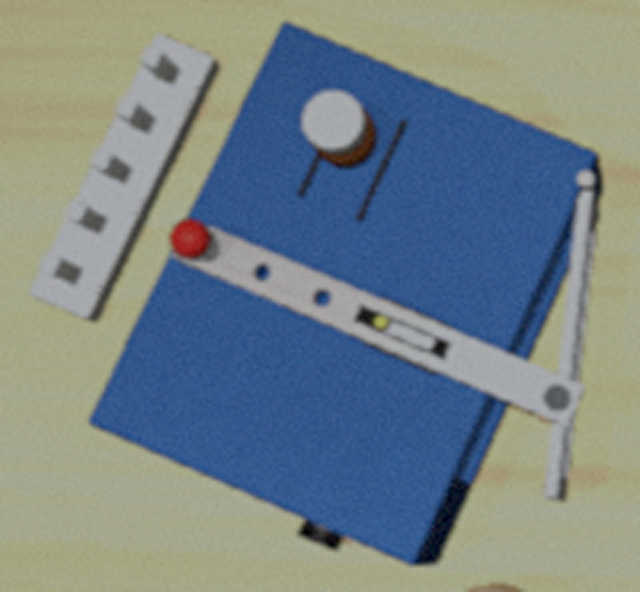

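```bash
python3 - <<'E'
from h import *
im=cv2.imread("pics/top0.png")
C=lambda x,y:(110+(x+.5)/3.2-.5,150+(y+.5)/3.2-.5)
ball=onplane("top",168.48,223.94,0.172)
piv=onplane("top",*C(557,398),0.148); hinge=onplane("top",*C(586,178),0.148)
pin=onplane("top",*C(380,322),0.152); jar=onplane("top",*C(333,120),0.17)
eh=onplane("top",*C(262,272),.146);mh=onplane("top",*C(322,297),.146);sl=onplane("top",*C(403,332),.146)
for n in "ball piv hinge pin jar eh mh sl".split(): print(n,eval(n).round(4))
d=(ball-piv)[:2];print("len",np.linalg.norm(d),np.linalg.norm((piv-hinge)[:2]))
print([np.linalg.norm((q-piv)[:2]) for q in(eh,mh,sl,pin)])
print("bar yaw",np.arctan2(d[1],d[0]))
# blue top corners at z=.12
cs=[onplane("top",*C(*q),.12) for q in((286,23),(598,153),(425,563),(92,421))]
for c in cs: print(c.round(4))
e=(cs[0]-cs[1])[:2];print("y axis",np.arctan2(e[1],e[0]),np.linalg.norm(e)); e=(cs[0]-cs[3])[:2];print("xaxis",np.arctan2(e[1],e[0]),np.linalg.norm(e))
# depth check at ball
D=np.load("pics/top0.npy");print(D[220:229,164:174])
s=sensors.get_state();print(manip.tcp_to_tips)
E
```

```text
ball [0.5952 0.2179 0.172 ]
piv [ 0.5082 -0.0019  0.148 ]
hinge [ 0.6431 -0.0145  0.148 ]
pin [0.5506 0.1055 0.152 ]
jar [0.6696 0.1372 0.17  ]
eh [0.5799 0.1794 0.146 ]
mh [0.5656 0.1423 0.146 ]
sl [0.5457 0.0924 0.146 ]
len 0.23630746865061833 0.1354439339677614
[np.float64(0.19492194662959142), np.float64(0.1551575693210323), np.float64(0.10140950884817754), np.float64(0.11542486287397637)]
bar yaw 1.193980872766442
[0.7445 0.1811 0.12  ]
[ 0.6654 -0.0201  0.12  ]
[0.4087 0.0759 0.12  ]
[0.4889 0.2832 0.12  ]
y axis 1.196384815951059 0.21620957263204388
xaxis -0.380004160027702 0.2752518707909097
[[1.1587261  0.97826886 0.977515   0.9760964  0.9747112  0.97758865
  0.9759427  0.976933   0.9802917  0.9791933 ]
 [0.97883    0.97770464 0.9763407  0.9760627  0.9758501  0.97738105
  0.97586143 0.9756204  0.9768433  0.9769238 ]
 [0.9767275  0.9741088  0.9708224  0.9739433  0.9764851  0.
  0.97499716 0.975875   0.9743288  0.9749647 ]
 [0.9801904  0.9767684  0.9741236  0.9721454  0.97342205 0.9741012
  0.97317606 0.9739562  0.9777053  0.97777694]
 [0.9730711  0.9729856  0.9744606  0.97359484 0.9734969  0.9760822
  0.97481966 0.97560275 0.9785668  0.9773363 ]
 [0.9763254  0.972393   0.9764788  0.9716515  0.9754898  0.968692
  0.9718393  0.9786529  0.9755542  0.9798429 ]
 [0.9759344  0.9768443  0.97438425 0.97211653 0.9746834  0.973446
  0.97761947 0.9758712  0.975952   0.97946674]
 [0.97693336 0.97622585 0.97812295 0.9766581  0.97552085 0.9734123
  0.9752276  0.9750863  0.9759836  0.982497  ]
 [1.0108203  0.97870976 0.97703    0.9740585  0.976016   0.978488
  0.9788025  0.97516686 0.9765796  0.97948074]]
0.019
```

>>> arm_command([
  [[0.8,1.2,0],0.07,0],
  [[1.6,2.4,0],0.14,0],
  [[2.4,3.6,0],0.21,0],
  [[3.2,4.8,0],0.28,0],
  [[4,6,0],0.35,0],
], squeeze=30)

```text
time_s: 0.72
tool_pos: [0.2771, -0.2702, 0.2502]
eef_rot: [-0.0, 0.879, -0.477, 0.0]
ft_force: [0.4, -0.7, 0.3]
gripper_width: 0.0854
```

>>> arm_command([
  [[0.8,1.2,0],0.07,0],
  [[1.6,2.4,0],0.14,0],
  [[2.4,3.6,0],0.21,0],
  [[3.2,4.8,0],0.28,0],
  [[4,6,0],0.35,0],
])

```text
time_s: 1.35
tool_pos: [0.4372, -0.0301, 0.2502]
eef_rot: [0.0, 0.949, -0.317, 0.0]
ft_force: [0.8, -0.7, 1.4]
gripper_width: 0.0853
```

>>> arm_command([
  [[0.8,1.2,0],0.07,0],
  [[1.6,2.4,0],0.14,0],
  [[2.4,3.6,0],0.21,0],
  [[3.2,4.8,0],0.27,0],
  [[4,6,0],0.27,0],
])

```text
time_s: 1.98
tool_pos: [0.5972, 0.2098, 0.2499]
eef_rot: [0.0, 0.982, -0.187, -0.0]
ft_force: [-0.1, -0.2, 0.5]
gripper_width: 0.0854
```

```bash
python3 - <<'E'
from h import *
s=sensors.get_state();print(s["time_s"],s["tool_pos"],s["eef_rot"],s["joint_pos"])
im,d=viewer.snapshot("wrist");cv2.imwrite("pics/w1.png",im)
print(viewer.camera_params("wrist"))
E
```

```text
1.975 [0.59717176 0.20982815 0.24988322] [ 1.55734749e-04  9.82359142e-01 -1.87003823e-01 -2.49954235e-04] [ 1.53153656e-01  5.58508007e-01  1.13490304e+00 -1.27144294e-04
  1.44875692e+00  5.29391735e-01]
{'fov_y': 65.70646984690485, 'cx': 321.8798091526687, 'cy': 248.19840060580293, 'T_tool_cam': array([[ 9.99999316e-01, -1.15056086e-03, -2.11101067e-04,
         2.99855843e-04],
       [-1.16609992e-03, -9.66220214e-01, -2.57715228e-01,
        -6.45661058e-02],
       [ 9.25469377e-05,  2.57715298e-01, -9.66220894e-01,
        -1.23104652e-01],
       [ 0.00000000e+00,  0.00000000e+00,  0.00000000e+00,
         1.00000000e+00]])}
```

View pics/w1.png

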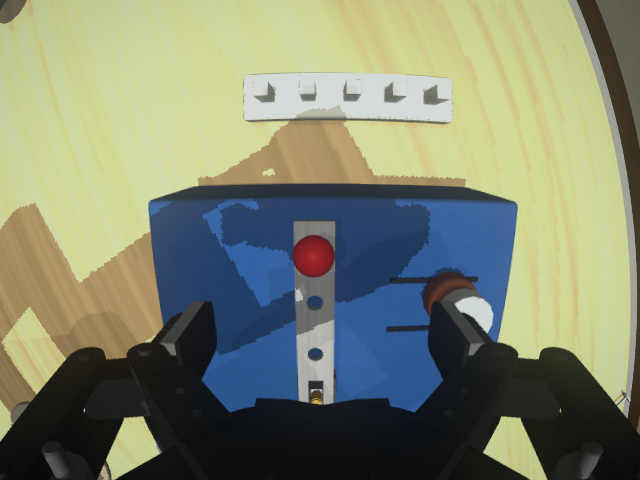

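```bash
cat >> h.py <<'E'
from scipy.spatial.transform import Rotation as R
def wray(u,v,s):
    p=viewer.camera_params("wrist");f=240/np.tan(np.radians(p["fov_y"]/2))
    a,b=u-p["cx"],v-p["cy"];r=np.hypot(a,b);t=r/f
    dc=np.array([np.sin(t)*a/r,-np.sin(t)*b/r,-np.cos(t)])
    T=np.array(p["T_tool_cam"]);q=s["eef_rot"];Rw=R.from_quat([q[1],q[2],q[3],q[0]]).as_matrix()
    return np.array(s["tool_pos"])+Rw@T[:3,3], Rw@T[:3,:3]@dc
def won(u,v,z,s):
    o,d=wray(u,v,s);return o+d*(z-o[2])/d[2]
E
python3 - <<'E'
from h import *
s=sensors.get_state()
im=cv2.imread("pics/w1.png").astype(int);b,g,r=im[...,0],im[...,1],im[...,2]
m=((r>100)&(g<60)&(b<60)).astype(np.uint8);n,l,st,ce=cv2.connectedComponentsWithStats(m)
for k in range(1,n):
  if st[k,4]>200: print(st[k],ce[k],won(*ce[k],.172,s))
print("eh",won(315,303,.146,s),"mh",won(315,354,.146,s))
c=im[370:405,295:340].astype(np.uint8);cv2.imwrite("pics/w1c.png",cv2.resize(c,None,fx=12,fy=12,interpolation=cv2.INTER_CUBIC))
# final geometry
from scipy.optimize import fsolve
P=np.array([.5506,.1055]);H=np.array([.6431,-.0145]);cab=1.194
for r in(.140,.135):
  f=lambda th:np.linalg.norm(H+r*np.array([np.cos(cab+np.pi/2+th),np.sin(cab+np.pi/2+th)])-P)-.195
  th=fsolve(f,1.0)[0];pv=H+r*np.array([np.cos(cab+np.pi/2+th),np.sin(cab+np.pi/2+th)])
  u=(P-pv)/.195;print(r,th,pv,"yaw",np.arctan2(u[1],u[0]),"ball",P+.04*u)
pv=np.array([.5082,-.0019])-H;print("th0",np.arctan2(pv[1],pv[0])-cab-np.pi/2+2*np.pi)
E
```

```text
[ 294  238   40   39 1202] [312.97587354 256.82362729] [0.59682911 0.22249964 0.172     ]
eh [0.58293752 0.18582801 0.146     ] mh [0.56839755 0.14938534 0.146     ]
0.14 -39.68053758741297 [0.74229547 0.08429403] yaw 3.031417375972997 ball [0.51127785 0.10984994]
0.135 -77.3736836994629 [0.73818274 0.08133461] yaw 3.0134730569536887 ball [0.51212149 0.110457  ]
th0 6.566849316128407<stdin>:14: RuntimeWarning: The iteration is not making good progress, as measured by the 
 improvement from the last ten iterations.
```

View pics/w1c.png

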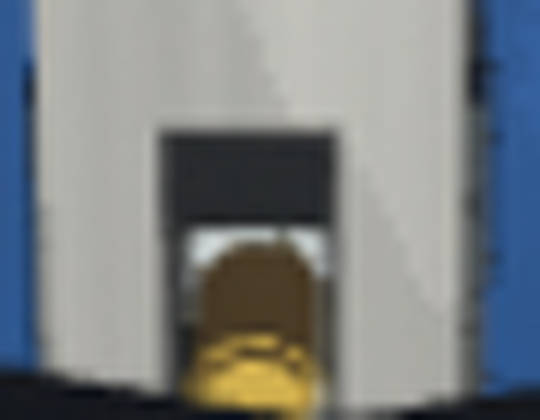

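>>> arm_command([
  [[0,0.2,-0.6],0,0],
  [[0,0.28,-1.25],0,0],
  [[0,0.28,-1.25],0,0],
  [[0,0.28,-1.25],0,0],
])

```text
time_s: 2.52
tool_pos: [0.5968, 0.2191, 0.2014]
eef_rot: [-0.0, 0.982, -0.187, 0.001]
ft_force: [0.6, -0.2, 0.3]
gripper_width: 0.0854
```

```bash
cat > geo.py <<'E'
from h import *
from scipy.optimize import brentq
def solve(P,H,r,cab=1.194,L=.195):
  pv=lambda th:H+r*np.array([np.cos(cab+np.pi/2+th),np.sin(cab+np.pi/2+th)])
  th=brentq(lambda t:np.linalg.norm(pv(t)-P)-L,.28,1.6);p=pv(th)
  u=(P-p)/L;return th,p,np.arctan2(u[1],u[0]),P+.04*u
E
python3 - <<'E'
from geo import *
s=sensors.get_state();print(s["tool_pos"],s["eef_rot"])
im,d=viewer.snapshot("wrist");cv2.imwrite("pics/w2.png",im)
im=im.astype(int);b,g,r=im[...,0],im[...,1],im[...,2]
m=((r>100)&(g<60)&(b<60)).astype(np.uint8);n,l,st,ce=cv2.connectedComponentsWithStats(m)
for k in range(1,n):
  if st[k,4]>200: print(st[k],ce[k],won(*ce[k],.172,s))
for r in(.14,.135): print(solve(np.array([.5506,.1055]),np.array([.6431,-.0145]),r))
E
```

```text
[0.59684924 0.21911495 0.2014148 ] [-2.27766919e-04  9.82266819e-01 -1.87487237e-01  6.16448866e-04]
[ 295  282   50   49 1921] [318.95627277 305.99843831] [0.59496356 0.21682266 0.172     ]
(0.926484443557873, array([ 0.52372375, -0.08763898]), np.float64(1.4325292662287652), array([0.55611308, 0.14511825]))
(0.9562674664029953, array([ 0.53013843, -0.0884235 ]), np.float64(1.4656716865884911), array([0.55479724, 0.14527918]))
```

View pics/w2.png

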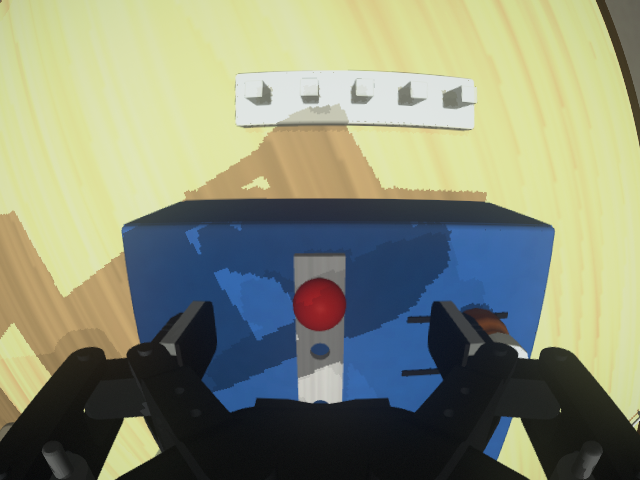

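>>> arm_command([
  [[-0.05,-0.04,-0.35],0,0],
  [[-0.05,-0.04,-0.68],0,0],
  [[-0.05,-0.04,-0.68],0,0],
])

```text
time_s: 2.95
tool_pos: [0.5939, 0.2175, 0.1715]
eef_rot: [0.0, 0.982, -0.187, -0.001]
ft_force: [0.3, -0.1, 0.1]
gripper_width: 0.0856
```

```bash
python3 - <<'E'
from geo import *
s=sensors.get_state();print(s["tool_pos"],s["ft_force"])
im,d=viewer.snapshot("wrist");cv2.imwrite("pics/w3.png",im)
im=im.astype(int);b,g,r=im[...,0],im[...,1],im[...,2]
m=((r>100)&(g<60)&(b<60)).astype(np.uint8);n,l,st,ce=cv2.connectedComponentsWithStats(m)
for k in range(1,n):
  if st[k,4]>200: print(st[k],ce[k],won(*ce[k],.172,s))
E
```

```text
[0.59391197 0.21748425 0.17153822] [ 0.34539392 -0.05243425  0.13022823]
[ 294  304   62   58 2825] [324.53946903 332.21345133] [0.59504754 0.2166812  0.172     ]
```

>>> arm_command([
  [[0,0,0],0,130],
  [[0,0,0],0,200],
  [[0,0,0],0,255],
  [[0,0,0],0,255],
  [[0,0,0],0,255],
], squeeze=30)

```text
time_s: 3.62
tool_pos: [0.5946, 0.2177, 0.1734]
eef_rot: [-0.0, 0.982, -0.187, 0.0]
ft_force: [-0.6, -0.1, 2.3]
gripper_width: 0.0219
```

>>> arm_command([
  [[0,0,0],0,255],
  [[0,0,0],0,255],
  [[0,0,0],0,255],
])

```text
time_s: 4.0
tool_pos: [0.5946, 0.2177, 0.1734]
eef_rot: [-0.0, 0.982, -0.187, 0.0]
ft_force: [-0.7, 0.2, 3.8]
gripper_width: 0.0218
```

>>> arm_command([
  [[-0.02,-0.03,0.2],0,255],
  [[-0.04,-0.07,0.45],0,255],
  [[-0.06,-0.13,0.7],0,255],
  [[-0.08,-0.19,0.95],0,255],
  [[-0.1,-0.25,1.2],0,255],
])

```text
time_s: 4.62
tool_pos: [0.5904, 0.2073, 0.2217]
eef_rot: [0.0, 0.982, -0.188, -0.0]
ft_force: [0.7, -1.3, -2.8]
gripper_width: 0.0219
```

>>> arm_command([
  [[0,0,0],0,255],
  [[0,0,0],0,255],
])

```text
time_s: 4.88
tool_pos: [0.5905, 0.2079, 0.2209]
eef_rot: [-0.0, 0.982, -0.187, -0.0]
ft_force: [0.2, 1.4, -1.3]
gripper_width: 0.0219
```

```bash
python3 - <<'E'
from geo import *
s=sensors.get_state();print(s["tool_pos"],s["ft_force"])
im,d=viewer.snapshot("wrist");cv2.imwrite("pics/w4.png",im)
im,d=viewer.snapshot("scene");cv2.imwrite("pics/s4.png",cv2.resize(im[150:340,300:540],None,fx=3,fy=3,interpolation=cv2.INTER_CUBIC))
E
```

```text
[0.59047953 0.20788774 0.22093254] [ 0.23597964  1.37518606 -1.27677844]
```

View pics/w4.png

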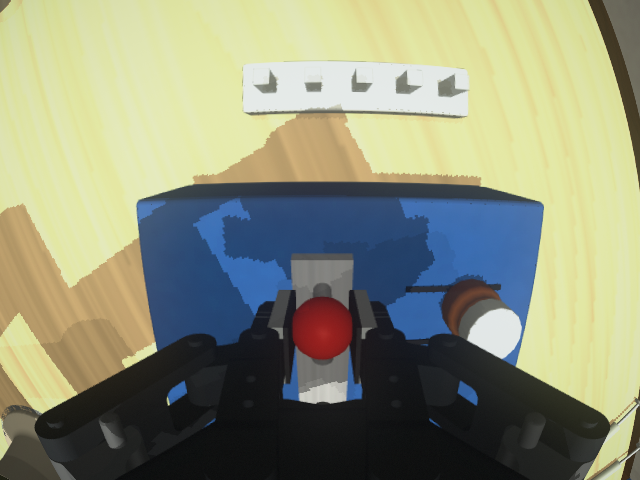

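View pics/s4.png

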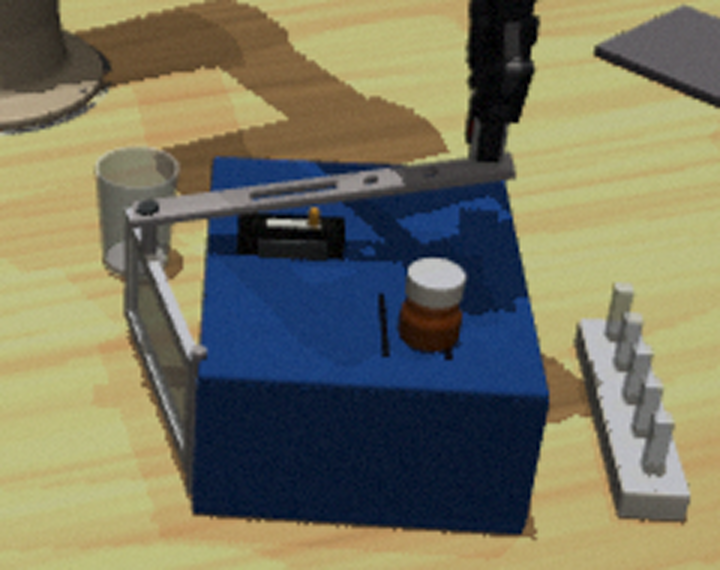

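```bash
python3 - <<'E'
from geo import *
print("pin scene",onplane("scene",404.7,220,.152), "pin top",onplane("top",228.7,250.6,.152), proj("scene",[.5506,.1055,.152]))
H=np.array([.6468,-.013]);P=np.array([.5506,.1055]);cab=1.194
th,p,y,b=solve(P,H,.14);print(th,p,y,b)
s=sensors.get_state();print(s["tool_pos"])
def ballat(th,t):
  p=H+.14*np.array([np.cos(cab+np.pi/2+th),np.sin(cab+np.pi/2+th)]);u=(P-p)/np.linalg.norm(P-p)
  L=.235*np.cos(t)-.029*np.sin(t);return np.r_[p+L*u,.143+.235*np.sin(t)+.029*np.cos(t)],np.arctan2(u[1],u[0])
b0=ballat(.284,.2);print(b0)
for a in np.linspace(.284,th,9):
  q,yy=ballat(a,.2);print(a.round(3),q.round(4),((q-b0[0])/.04).round(2),round(yy-b0[1],3))
for t in(.2,.15,.12,.1,.08,.05,0):print(t,ballat(th,t)[0])
E
```

```text
pin scene [0.55414801 0.10691565 0.152     ] pin top [0.54999629 0.1049145  0.152     ] (np.float64(403.4121816831324), np.float64(219.24076166656658))
0.9444593761894975 [ 0.52875763 -0.08827283] 1.458548622042857 [0.55508049 0.14524827]
[0.59045009 0.20787521 0.22075882]
(array([0.59247227, 0.20778939, 0.21810922]), np.float64(1.1822547738379376))
0.284 [0.5925 0.2078 0.2181] [0. 0. 0.] 0.0
0.367 [0.5855 0.1988 0.2181] [-0.17 -0.23  0.  ] 0.031
0.449 [0.579  0.1896 0.2181] [-0.34 -0.45  0.  ] 0.063
0.532 [0.5731 0.1804 0.2181] [-0.48 -0.68  0.  ] 0.096
0.614 [0.5679 0.1712 0.2181] [-0.61 -0.91  0.  ] 0.131
0.697 [0.5634 0.162  0.2181] [-0.73 -1.14  0.  ] 0.167
0.779 [0.5595 0.1528 0.2181] [-0.82 -1.37  0.  ] 0.203
0.862 [0.5564 0.1438 0.2181] [-0.9 -1.6  0. ] 0.239
0.944 [0.5539 0.1349 0.2181] [-0.96 -1.82  0.  ] 0.276
0.2 [0.55391043 0.13486825 0.21810922]
0.15 [0.55429948 0.13831965 0.20679232]
0.12 [0.55450232 0.14011913 0.19992382]
0.1 [0.55462469 0.14120469 0.19531597]
0.08 [0.55473671 0.14219846 0.1906872 ]
0.05 [0.55488524 0.14351616 0.18370886]
0 [0.55508049 0.14524827 0.172     ]
```

>>> arm_command([
  [[-0.14,-0.2,0],0.03,255],
  [[-0.27,-0.4,0],0.06,255],
  [[-0.39,-0.6,0],0.09,255],
  [[-0.5,-0.8,0],0.12,255],
  [[-0.6,-1.0,0],0.15,255],
])

```text
time_s: 5.6
tool_pos: [0.5661, 0.1676, 0.2208]
eef_rot: [-0.0, 0.994, -0.113, -0.0]
ft_force: [0.1, 1.3, -0.7]
gripper_width: 0.0216
```

>>> arm_command([
  [[-0.08,-0.17,0],0.03,255],
  [[-0.15,-0.33,0],0.06,255],
  [[-0.22,-0.5,0],0.09,255],
  [[-0.27,-0.66,0],0.11,255],
  [[-0.31,-0.82,0],0.13,255],
])

```text
time_s: 6.22
tool_pos: [0.554, 0.1347, 0.221]
eef_rot: [-0.0, 0.999, -0.048, -0.0]
ft_force: [-0.1, 0.9, -1.5]
gripper_width: 0.0221
```

>>> arm_command([
  [[0,0,0],0,255],
  [[0,0,0],0,255],
  [[0,0,0],0,255],
])

```text
time_s: 6.6
tool_pos: [0.5541, 0.1349, 0.221]
eef_rot: [0.0, 0.999, -0.049, -0.0]
ft_force: [-0.5, -2.0, -1.9]
gripper_width: 0.0219
```

```bash
python3 - <<'E'
from geo import *
s=sensors.get_state();print(s["tool_pos"],s["ft_force"])
im,d=viewer.snapshot("wrist");cv2.imwrite("pics/w5.png",im)
im,d=viewer.snapshot("scene");cv2.imwrite("pics/s5f.png",im);cv2.imwrite("pics/s5.png",cv2.resize(im[150:340,300:540],None,fx=3,fy=3,interpolation=cv2.INTER_CUBIC))
im,d=viewer.snapshot("top");cv2.imwrite("pics/t5f.png",im);cv2.imwrite("pics/t5.png",cv2.resize(im[150:335,110:310],None,fx=3.2,fy=3.2,interpolation=cv2.INTER_CUBIC))
E
```

```text
[0.55407298 0.13489315 0.22098433] [-0.46339182 -2.03072396 -1.93415387]
```

View pics/w5.png

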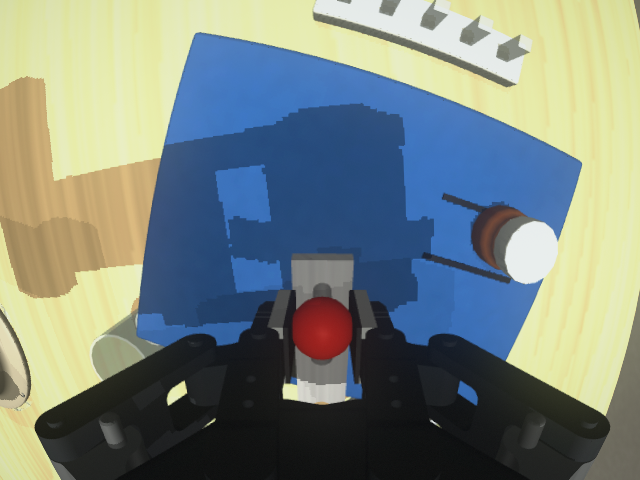

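View pics/s5.png

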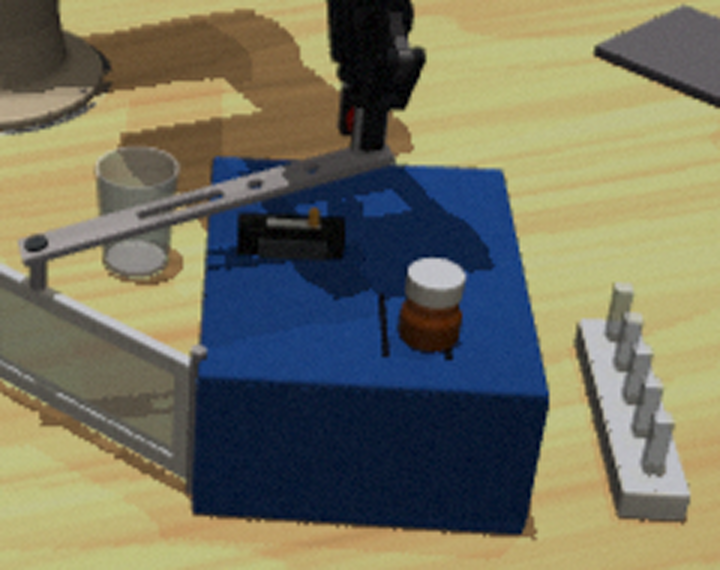

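View pics/t5.png

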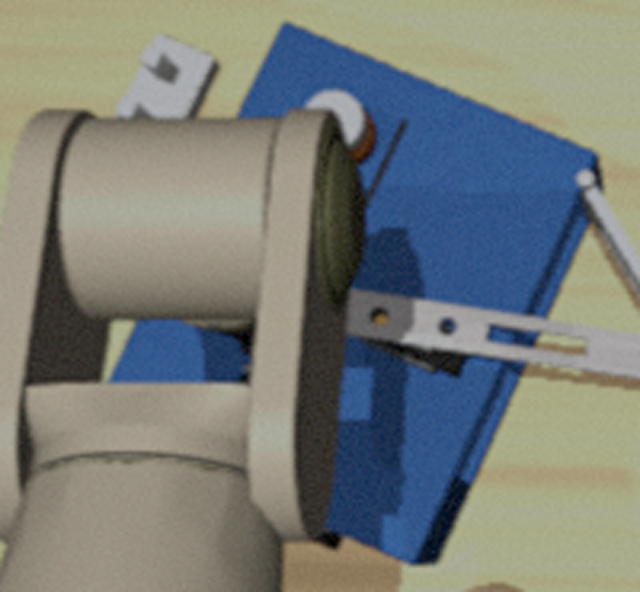

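```bash
python3 - <<'E'
from geo import *
im=cv2.imread("pics/t5f.png")
x0,y0=215,235
cv2.imwrite("pics/t5c.png",cv2.resize(im[y0:y0+30,x0:x0+50],None,fx=14,fy=14,interpolation=cv2.INTER_CUBIC))
E
```

```text
(no output)
```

View pics/t5c.png

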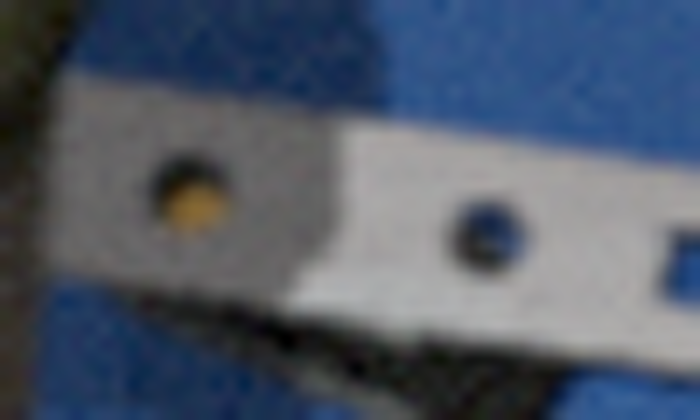

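```bash
python3 - <<'E'
from geo import *
t=.2057
z=lambda L:.143+L*np.sin(t)+.003*np.cos(t)
e=onplane("top",228.1,248.6,z(.195));m=onplane("top",249.5,251.45,z(.155))
u=(e-m)[:2];print(e,m,np.linalg.norm(u),.04*np.cos(t));yaw=np.arctan2(u[1],u[0]);print(yaw)
for y in(yaw,1.4585):
  u=np.array([np.cos(y),np.sin(y)])
  hn=.195*np.cos(t)-.003*np.sin(t)  # top-face hole horizontal dist
  print("pivot",e[:2]-hn*u,"hole seated",e[:2]+(.195-hn)*u)
  k=.235*np.cos(t)-.029*np.sin(t);print("pivot from ball",np.array([.5541,.1349])-k*u,"hole seated",np.array([.5541,.1349])+(.195-k)*u)
E
```

```text
[0.5495144  0.10045671 0.18576598] [0.54628252 0.06169745 0.17759588] 0.03889377346100387 0.039156729905971105
1.487605409015885
pivot [ 0.53370339 -0.08916154] hole seated [0.54990691 0.10516407]
pivot from ball [ 0.53547654 -0.08844737] hole seated [0.55168007 0.10587825]
pivot [ 0.52819195 -0.08862111] hole seated [0.55004374 0.10515066]
pivot from ball [ 0.52898473 -0.08781081] hole seated [0.55083652 0.10596096]
```

>>> arm_command([
  [[0,0.05,-0.15],0,255],
  [[0.01,0.1,-0.31],0,255],
  [[0.01,0.13,-0.46],0,255],
  [[0.02,0.17,-0.6],0,255],
  [[0.02,0.17,-0.6],0,255],
])

```text
time_s: 7.38
tool_pos: [0.5548, 0.1418, 0.1966]
eef_rot: [0.0, 0.999, -0.048, -0.0]
ft_force: [0.2, 0.1, -0.8]
gripper_width: 0.0221
```

>>> arm_command([
  [[0,0,0],0,255],
  [[0,0,0],0,255],
])

```text
time_s: 7.62
tool_pos: [0.555, 0.1416, 0.1973]
eef_rot: [-0.0, 0.999, -0.049, 0.0]
ft_force: [-1.1, -0.5, -1.3]
gripper_width: 0.0219
```

```bash
python3 - <<'E'
from geo import *
s=sensors.get_state();print(s["tool_pos"],s["ft_force"])
im,d=viewer.snapshot("top");cv2.imwrite("pics/t6f.png",im)
x0,y0=215,235
cv2.imwrite("pics/t6c.png",cv2.resize(im[y0:y0+30,x0:x0+50],None,fx=14,fy=14,interpolation=cv2.INTER_CUBIC))
E
```

```text
[0.55498317 0.14163919 0.19730745] [-1.09857453 -0.49213282 -1.25157275]
```

View pics/t6c.png

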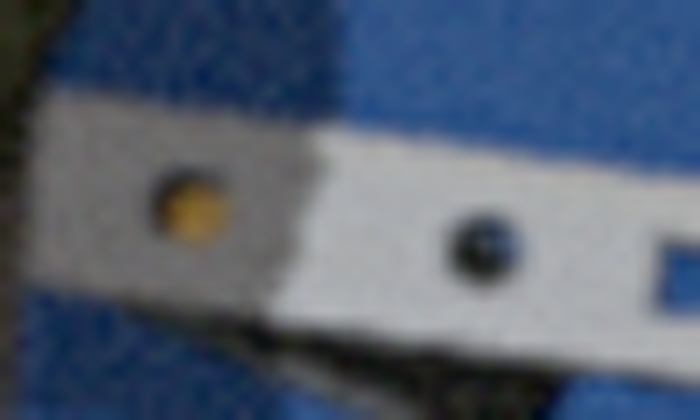

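```bash
python3 - <<'E'
from geo import *
from scipy.optimize import brentq
t=brentq(lambda t:.235*np.sin(t)+.029*np.cos(t)-(.1973-.0014-.143),0,.3);print(t)
px=lambda x,y:(215+(x+.5)/14-.5,235+(y+.5)/14-.5)
im=cv2.imread("pics/t6f.png").astype(float)
a=cv2.resize(im[235:265,215:265].astype(np.uint8),None,fx=14,fy=14,interpolation=cv2.INTER_CUBIC).astype(int)
gold=((a[...,2]-a[...,0])>50)
ys,xs=np.nonzero(gold[150:270,130:260]);print("gold",xs.mean()+130,ys.mean()+150,xs.min()+130,xs.max()+130,ys.min()+150,ys.max()+150)
g=a[150:270,130:260];dk=(g.min(2)<75)|(gold[150:270,130:260]);n,l,st,ce=cv2.connectedComponentsWithStats(dk.astype(np.uint8))
for k in range(1,n):
  if st[k,4]>1000:print("hole",st[k],ce[k]+[130,150]); 
for hx,hy in((190,208),):
  e=onplane("top",*px(hx,hy),.143+.195*np.sin(t)+.003)
  u=np.array([np.cos(1.465),np.sin(1.465)]);hn=.195*np.cos(t)-.003*np.sin(t)
  print("hole now",e,"underside now",e[:2]+.006*np.sin(t)*u,"seated",e[:2]+(.195-hn)*u)
print("pin",onplane("top",*px(197,211),.152))
E
```

```text
0.10252973745021372
gold 195.0530590146183 213.7834325933947 170 220 191 237
hole [  18   18   77   70 4365] [186.12531501 203.95234822]
hole now [0.5505344  0.10377256 0.16595829] underside now [0.55059925 0.10438323] seated [0.55067497 0.10509623]
pin [0.55190765 0.10519661 0.152     ]
```

>>> arm_command([
  [[0,0.02,-0.1],0,255],
  [[0.01,0.05,-0.22],0,255],
  [[0.01,0.05,-0.22],0,255],
])

```text
time_s: 8.05
tool_pos: [0.5551, 0.1437, 0.1877]
eef_rot: [0.0, 0.999, -0.048, -0.001]
ft_force: [-0.4, -1.4, -0.3]
gripper_width: 0.0223
```

>>> arm_command([
  [[0,0.01,-0.05],0,255],
  [[0,0.01,-0.05],0,255],
])

```text
time_s: 8.3
tool_pos: [0.5553, 0.144, 0.1862]
eef_rot: [0.0, 0.999, -0.048, -0.0]
ft_force: [-0.8, -2.1, -0.9]
gripper_width: 0.0217
```

>>> arm_command([
  [[0,0.005,-0.04],0,255],
  [[0,0.005,-0.04],0,255],
])

```text
time_s: 8.55
tool_pos: [0.5553, 0.1443, 0.1846]
eef_rot: [0.0, 0.999, -0.048, -0.0]
ft_force: [-1.5, -1.7, -1.4]
gripper_width: 0.022
```

>>> arm_command([
  [[0,0.005,-0.04],0,255],
  [[0,0.005,-0.04],0,255],
])

```text
time_s: 8.8
tool_pos: [0.5553, 0.1445, 0.183]
eef_rot: [-0.0, 0.999, -0.048, -0.0]
ft_force: [-0.5, -0.6, -1.4]
gripper_width: 0.0221
```

>>> arm_command([
  [[0,0.005,-0.05],0,255],
  [[0,0.01,-0.1],0,255],
  [[0,0.01,-0.1],0,255],
])

```text
time_s: 9.18
tool_pos: [0.5552, 0.1451, 0.1789]
eef_rot: [-0.0, 0.999, -0.048, -0.0]
ft_force: [-1.2, -0.0, -0.8]
gripper_width: 0.022
```

>>> arm_command([
  [[0,0.002,-0.05],0,255],
  [[0,0.005,-0.09],0,255],
  [[0,0.005,-0.09],0,255],
])

```text
time_s: 9.55
tool_pos: [0.5553, 0.1451, 0.1753]
eef_rot: [0.0, 0.999, -0.048, -0.0]
ft_force: [-0.8, -0.2, 0.1]
gripper_width: 0.0221
```

```bash
python3 - <<'E'
from geo import *
s=sensors.get_state();print(s["tool_pos"],s["ft_force"])
im,d=viewer.snapshot("top");
x0,y0=215,235
cv2.imwrite("pics/t7c.png",cv2.resize(im[y0:y0+30,x0:x0+50],None,fx=14,fy=14,interpolation=cv2.INTER_CUBIC))
im,d=viewer.snapshot("scene");cv2.imwrite("pics/s7.png",cv2.resize(im[180:270,300:440],None,fx=5,fy=5,interpolation=cv2.INTER_CUBIC))
E
```

```text
[0.55525577 0.14508528 0.17533615] [-0.76908758 -0.16576053  0.12879759]
```

View pics/t7c.png

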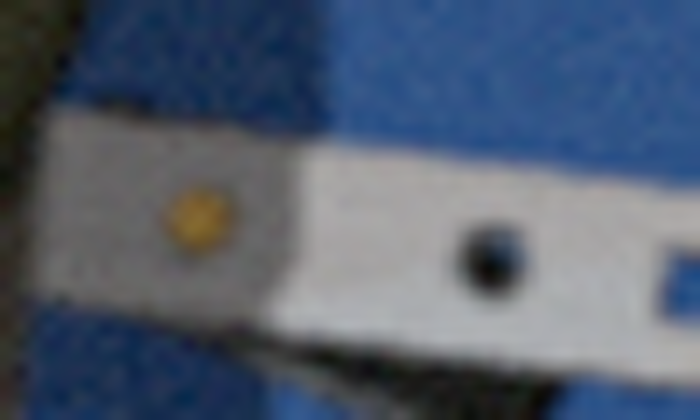

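View pics/s7.png

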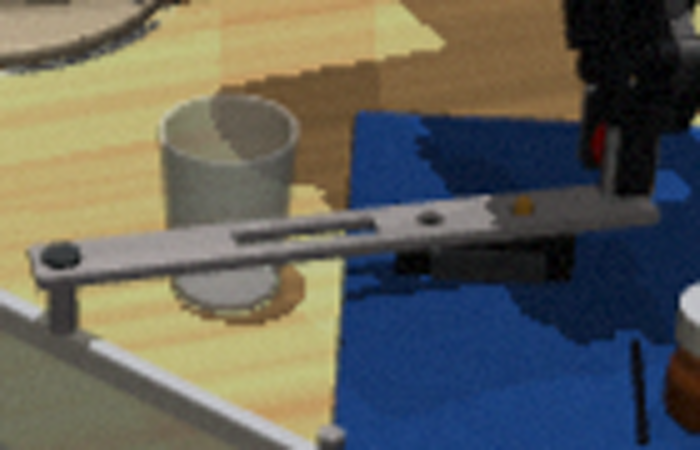

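>>> arm_command([
  [[0,0,-0.045],0,255],
  [[0,0,-0.045],0,255],
  [[0,0,-0.045],0,255],
])

```text
time_s: 10.02
tool_pos: [0.5553, 0.1451, 0.1736]
eef_rot: [-0.0, 0.999, -0.048, -0.0]
ft_force: [-1.0, 0.5, -1.8]
gripper_width: 0.0224
```

>>> arm_command([
  [[0,0,0],0,180],
  [[0,0,0],0,120],
  [[0,0,0],0,60],
  [[0,0,0],0,0],
  [[0,0,0],0,0],
])

```text
time_s: 10.65
tool_pos: [0.5553, 0.1451, 0.1737]
eef_rot: [0.0, 0.999, -0.048, 0.0]
ft_force: [-0.4, 0.0, -0.3]
gripper_width: 0.0851
```

>>> arm_command([
  [[0,0,0.5],0,0],
  [[0,0,1.2],0,0],
  [[0,0,2],0,0],
  [[0,0,2.8],0,0],
  [[0,0,2.8],0,0],
])

```text
time_s: 11.28
tool_pos: [0.556, 0.1451, 0.288]
eef_rot: [-0.0, 0.999, -0.048, 0.002]
ft_force: [0.1, 0.3, -0.7]
gripper_width: 0.0852
```

>>> arm_command([
  [[-1,1,0],0,0],
  [[-2,2,0],0,0],
  [[-3,3,0],0,0],
  [[-3,3,0],0,0],
  [[-3,3,0],0,0],
])

```text
time_s: 11.9
tool_pos: [0.4354, 0.2648, 0.2851]
eef_rot: [0.0, 0.999, -0.048, -0.0]
ft_force: [-0.3, -0.7, 0.5]
gripper_width: 0.0854
```

```bash
python3 - <<'E'
from geo import *
s=sensors.get_state();print(s["time_s"],s["tool_pos"],s["ft_force"])
im,d=viewer.snapshot("top");
cv2.imwrite("pics/t8.png",cv2.resize(im[150:335,110:310],None,fx=3.2,fy=3.2,interpolation=cv2.INTER_CUBIC))
im,d=viewer.snapshot("scene");cv2.imwrite("pics/s8.png",cv2.resize(im[170:340,300:540],None,fx=3.3,fy=3.3,interpolation=cv2.INTER_CUBIC))
E
```

```text
11.9 [0.43543271 0.26482427 0.28506672] [-0.25425443 -0.65384135  0.46219295]
```

View pics/t8.png

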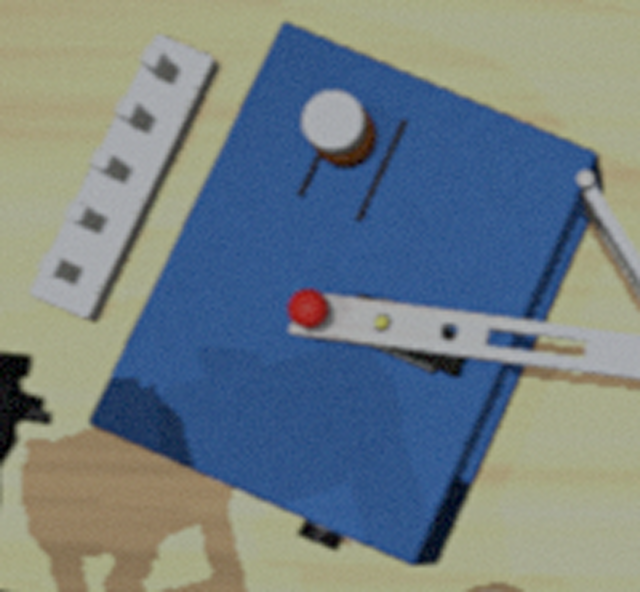

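View pics/s8.png

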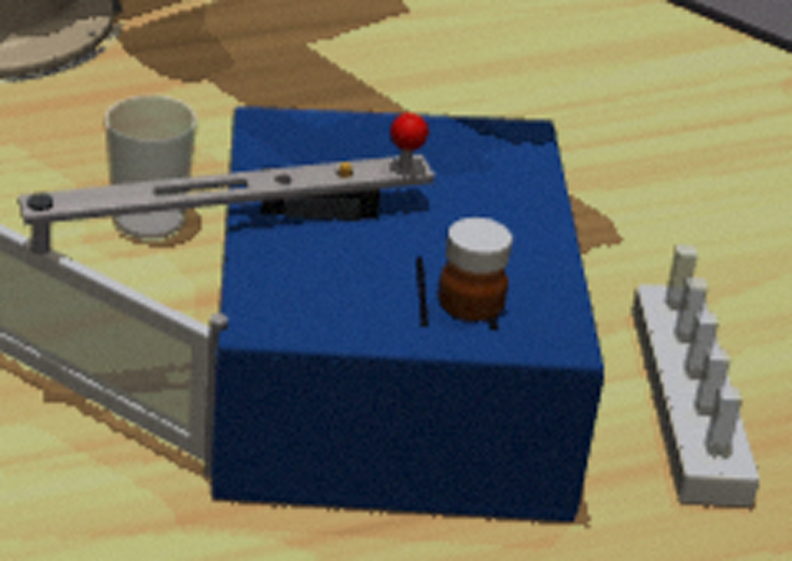

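```bash
python3 - <<'E'
from geo import *
def f(n,im):
  b,g,r=[im[...,i].astype(int) for i in range(3)]
  m=((r>120)&(g<70)&(b<70)).astype(np.uint8);k,l,st,ce=cv2.connectedComponentsWithStats(m)
  i=1+np.argmax(st[1:,4]);return ce[i]
def tri(a,b):
  (o1,d1),(o2,d2)=ray("top",*a),ray("scene",*b)
  A=np.c_[d1,-d2];x=np.linalg.lstsq(A,o2-o1,rcond=None)[0];return (o1+d1*x[0]+o2+d2*x[1])/2
print("start",tri(f("top",cv2.imread("pics/top0.png")),f("scene",cv2.imread("pics/scene0.png"))))
Z=[]
for i in range(3):
  it,dt=viewer.snapshot("top");isc,ds=viewer.snapshot("scene");print("now",tri(f("top",it),f("scene",isc)));Z.append(dt)
dt=np.median(Z,0);d0=np.load("pics/top0.npy")
def hz(D,P):
  u,v=np.round(proj("top",P)).astype(int);d=np.median(D[v-1:v+2,u-1:u+2]);o,r=ray("top",u,v);return (o+r*d)[2]
pv=np.array([.5285,-.088]);P=np.array([.5505,.1053]);u=(P-pv)/np.linalg.norm(P-pv)
print("now bar z:",[round(hz(dt,np.r_[pv+a*u,.146]),4) for a in(.03,.06,.14,.175,.18,.207,.21)])
pv=np.array([.5082,-.0019]);u=np.array([np.cos(1.194),np.sin(1.194)])
print("start bar z:",[round(hz(d0,np.r_[pv+a*u,.146]),4) for a in(.03,.06,.14,.175,.18,.207,.21)])
E
```

```text
start [0.59499952 0.21803298 0.17607854]
now [0.55520056 0.14569624 0.17628598]
now [0.55511581 0.14586428 0.17622238]
now [0.55512764 0.14575887 0.17612553]
now bar z: [np.float64(0.148), np.float64(0.1469), np.float64(0.1462), np.float64(0.1466), np.float64(0.1461), np.float64(0.1471), np.float64(0.1459)]
start bar z: [np.float64(0.1458), np.float64(0.1449), np.float64(0.1456), np.float64(0.1461), np.float64(0.1459), np.float64(0.1442), np.float64(0.1448)]
```

Ball height and bar level match the flat start state, and the stay is not moving. Handing in.

```bash
python3 -c "
from bench import ticket
print(ticket.sign_off())"
```

```text
the job is handed in; nothing more can be done
None
```

I took the stay by its ball, lifted it off the pin, swung the flap open to about 0.94 rad by my geometry, lowered the end hole over the pin, let go and backed the arm away. The job was handed in at about 12 s. The sign-off gives no verdict, so the result rests on the checks below.

- **Pin in the end hole:** the last top and scene pictures both show the brass pin through the hole nearest the ball.
- **Bar seated:** the ball's height from the two cameras is 176.1–176.3 mm, against 176.1 mm at the start when the bar lay flat. Depth puts the bar's top at about 146–147 mm along its length, with one reading of 148 mm near the pivot. The start readings were about 144–146 mm.
- **At rest and let go:** three sets of pictures taken in a row show no movement of the ball, and the arm is well clear of everything.
- **Forces:** wrist-force readings stayed under about 4 N throughout. While lowering onto the pin they were about 2 N or less. The contact force at the pin itself was not measured.
- **Other objects:** the beaker, rack and jar look unmoved in the last pictures. The meter was never approached.

**Disagreements:** the first wrist-camera fix on the ball was about 5 mm off because the arm was still settling; a second look agreed with the top camera to about 1 mm. The two-camera ball height reads about 4 mm above its nominal 172 mm at both start and end, so I compared the two readings rather than using the absolute value.

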